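# Weight a glued panel over its hidden crossbar

## Task

The plywood panel on its base board has just been glued to the one crossbar hidden under it, the only strip whose ends show at both long edges of the panel. With the fingers press down firmly on the panel over that crossbar, where it does not give, and lift off; then stand the steel weight with the knob upright on the panel, centred over the crossbar and with its whole foot on the panel, and let go. Do not knock over the glue bottle.

Things in the scene. Friction and masses are not known exactly. Their poses are not given: they have to be found in the camera images.
- panel: Plywood panel 140 x 230 x 9 mm, level, turned any way, on a fixed base board; top face 43 mm above the table. Soft springs hold its ends: pressed beside its crossbar it rocks up to 6 degrees (4 N m/rad), over it it is firm. Origin: underside, over the crossbar's middle; x along the crossbar, y across, z up; the panel spans x -70 to 70, y -150 to 80 mm.
- over_bar (a point): Point on the panel's top face over the middle of the hidden crossbar: where to press and to set the weight. The pine crossbar, 22 mm wide, runs along the panel's short direction, 35 mm off the panel's middle, and sticks out 25 mm at both long edges. Two short cleats, 47 and 110 mm from it, stick out at one and the same long edge and support nothing.
- weight: Dark steel weight, about 0.6 kg, standing on the table beside the panel: round foot 64 mm across, 34 mm high, and on it an upright cylindrical knob 26 mm across, from 36 to 74 mm above the underside. Origin: centre of its underside; z up. A plain steel disc of like diameter without a knob and a wooden spool are bystanders.
- bottle: White glue bottle, 56 mm across and 150 mm tall, with an orange cap, standing beyond the panel. Origin: centre of its underside; z up. A bystander that must stay standing.
Mind the look-alikes: they are no part of the job. Leave any green or red look-alike of the weight alone.

How it is judged:
By the outcome, as a careful person would: the job done as asked, in the order asked, and still so for the second after the job is handed in, with the robot touching nothing.
It also fails if it takes over 48 s, if anything falls off the work surface, if the arm or the gripper's body presses on something with over 40 N, if the wrist force passes 120 N, or if a joint passes its speed limit or range.

## Robot

A 6-joint arm with a two-finger parallel gripper is mounted at the origin on the work surface. World frame = base frame: x ahead of the robot, y to its left, z up, the work surface at z = 0. Lengths are in m, angles in rad, forces in N, time in s.
With the tool pointing down it reaches from about 0.325 to 0.925 m from the base axis. Payload 3.1 kg.
Tool frame: the origin (TCP) lies at the very end of the fingers, on their centre line; the grasp point (between the pads) lies 19 mm behind it (bot.grip_point_offset is the distance from the TCP to the grasp point, in m); z points along the fingers, y is the direction in which the jaws open and shut (so a half turn about z gives the same grasp; the last joint's range is limited). The gripper opens to 85 mm and grips with 20 to 120 N. Pads are 22 mm wide; open, the fingers measure 114 mm over their backs; the gripper's body (76 mm by 85 mm) begins 54 mm behind the grasp point. The pads swing forward as they close: fully open they stand 13 mm farther back than shut.
Start: joints at [1.205, 0.217, 1.613, -0, 1.311, -0.112], TCP at [0.157, 0.605, 0.231] pointing down, gripper open.
Joint ranges: [-2.75, 2.75], [-0.78, 2.1], [0.31, 2.55], [-1.13, 4.27], [0.13, 2.63], [-2.58, 2.58]. Speed limits (rad/s): [2.79, 2.79, 3.14, 3.14, 3.14, 3.14].

## Interface

Orientations are given as a 3x3 rotation matrix whose columns are the frame's x, y, z axes.
In Python, from bench import bot, imaging, workorder gives the robot as it stands.
- The arm moves only by the tool carry_out, never from a script. Its argument "series" is text: rows parted by semicolons, each of 7 numbers parted by spaces: the shift along the tool's x, y, z in cm, then the turn, a rotation vector about the tool's x, y, z in rad, then the closure, from 0 (fully open) to 1 (shut). A call has 1 to 8 rows; each row is the pose to reach, as a shift and turn from the pose commanded when the call began, along the tool's axes at that moment; what a row does not reach only later rows make up. A row lasts 1/10 s, in which the tool goes at most 50 mm and 8.59 degrees, less where a joint would pass 70% of its speed; a pose out of reach is approached as far as the arm can. A call with a gripper value outside its range is refused whole. The fingers move at their own pace and stop on an object; "newtons" is the grip in N (left out, the last holds). Time passes only in rows, so rows that repeat a pose let the fingers close. It gives the time, the measured TCP pose, the force and the opening at its end, in the units of the state.
- bot.observe(): the state, without advancing time (a new reading comes with each control period).
- imaging.get_image(name): name is "scene" or "top"; returns the picture (480x640x3 uint8, red, green, blue); there is no depth.
- imaging.calibration(name): a dict with "intrinsics" (3x3 intrinsics, pixels), "extrinsics" (4x4, takes a point from world to camera coordinates). Camera axes: x right, y down, z forward; pixel columns grow to the right and rows downward; lengths in m; the calibration is good to about 2 mm. A picture is of the moment at which its call begins. calibration takes no time and is no camera call.
- workorder.close_job(): hands the job in, once; it reports no verdict.
The state is a dict: "clock": time; "q": joint angles; "qvel": joint speeds; "joint_torque": joint torques, N m; "tcp_pos": TCP position; "tcp_rot": TCP orientation; "ft_force": force on the tool from outside, world axes, zero at the start; "ft_torque": the same for the moment, N m; "gripper_width": opening from 0.0 (shut) to 1.0 (fully open).
Only numpy, scipy, OpenCV 4.12 (cv2) and the standard library are available. Lean on these libraries where they do the work, as an engineer would, in place of code of your own. Each camera call takes 0.05 s, during which the arm holds its last target.

## Working session

There is one attempt and no reset: what is moved stays moved. The work goes in short steps, Python scripts to look and compute and a tool call to move; the robot and the scene stay as the last step left them, time stands still between calls to the robot, and variables do not carry over. Pictures are saved under pics/ and viewed, and the job is handed in when it is done.

Besides the shell and the picture viewer there is one more tool, called after "Emit:" as name(argument=value, ...) on one line, values as JSON. carry_out: Moves the arm, as the interface text tells. Its arguments: {"type":"object","properties":{"series":{"type":"string"},"newtons":{"type":"number"}},"required":["series"]}

```bash
mkdir -p pics; python3 - <<'E'
from bench import bot, imaging
import cv2
for n in ("scene","top"):
    im=imaging.get_image(n); cv2.imwrite(f"pics/{n}0.png",im[:,:,::-1])
    c=imaging.calibration(n); print(n,c["intrinsics"],c["extrinsics"])
print(bot.observe())
E
```

```text
scene [[612.4382442    0.         319.55363364]
 [  0.         612.4382442  248.3495043 ]
 [  0.           0.           1.        ]] [[-0.25993461  0.96558118 -0.0093269   0.00979778]
 [ 0.75374469  0.19685186 -0.62699145 -0.38640359]
 [-0.60357513 -0.17000688 -0.7789703   1.59822652]
 [ 0.          0.          0.          1.        ]]
top [[463.66188009   0.         324.15038994]
 [  0.         463.66188009 228.91740077]
 [  0.           0.           1.        ]] [[-8.71343562e-03 -9.99960473e-01 -1.76880402e-03  1.62111270e-01]
 [-9.95860463e-01  8.83772939e-03 -9.04645344e-02  5.47221719e-01]
 [ 9.04765908e-02  9.73225090e-04 -9.95898107e-01  8.27173409e-01]
 [ 0.00000000e+00  0.00000000e+00  0.00000000e+00  1.00000000e+00]]
{'clock': 0.1, 'q': array([ 1.20480457e+00,  2.17715318e-01,  1.61480466e+00,  3.59548624e-06,
        1.31132282e+00, -1.12150367e-01]), 'qvel': array([-1.66416130e-04, -2.90276139e-03, -2.77219272e-03, -3.09712044e-06,
       -1.15442424e-03, -8.83239207e-04]), 'joint_torque': array([-6.65260413e-04, -3.98082125e+01, -3.04966307e+01, -2.24135556e-04,
        4.33270223e-03, -2.75084915e-07]), 'tcp_pos': array([0.15662799, 0.60427562, 0.23005998]), 'tcp_rot': array([[-9.67954565e-01,  2.51124085e-01, -8.08517008e-04],
       [ 2.51125257e-01,  9.67952321e-01, -2.09987314e-03],
       [ 2.55277196e-04, -2.23562083e-03, -9.99997468e-01]]), 'ft_force': array([ 0.18174414, -0.3667567 , -0.0969901 ]), 'ft_torque': array([-0.01367176, -0.00965983, -0.02890884]), 'gripper_width': 0.9982625406236277}
```

View pics/scene0.png

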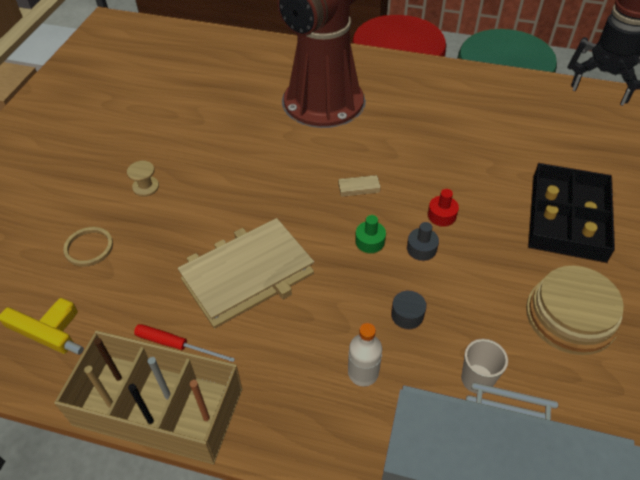

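View pics/top0.png

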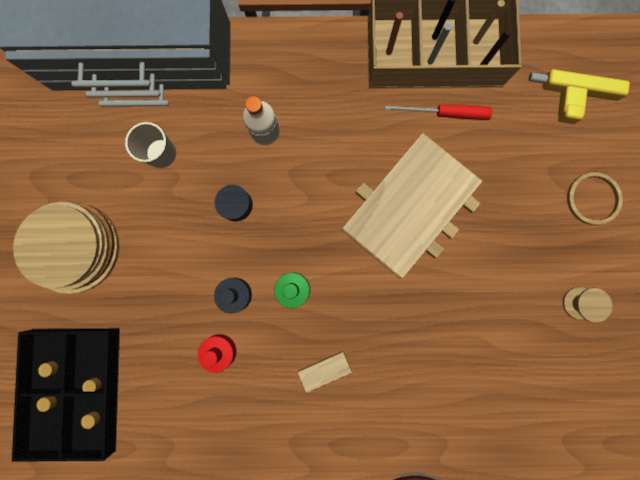

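The top view shows the panel with corners near (423,134), (481,182), (403,277) and (344,229). A single strip end shows at (364,191) on its left long edge, and three at (472,203), (451,229) and (435,249) on its right. The crossbar should therefore run (364,191)–(435,249). The dark weight with the knob is at (232,296), with green and red look-alikes beside it and the plain disc at (233,203).

```bash
cat > h.py <<'E'
import numpy as np, cv2
from bench import imaging
def ray(n,uv,z):
    c=imaging.calibration(n);K=c["intrinsics"];E=c["extrinsics"];R=E[:3,:3];t=E[:3,3]
    o=-R.T@t; d=R.T@np.linalg.solve(K,[uv[0],uv[1],1]); return (o+d*(z-o[2])/d[2])
def proj(n,p):
    c=imaging.calibration(n);q=c["extrinsics"][:3,:3]@p+c["extrinsics"][:3,3];q=c["intrinsics"]@q;return q[:2]/q[2]
def crop(n,src,x,y,w,h,s,out):
    im=cv2.imread(src);cv2.imwrite(out,cv2.resize(im[y:y+h,x:x+w],None,fx=s,fy=s,interpolation=cv2.INTER_CUBIC))
E
python3 - <<'E'
from h import *
crop(0,"pics/top0.png",320,120,180,170,4.4 and 3.5,"pics/c1.png")
crop(0,"pics/top0.png",190,170,140,210,2.8,"pics/c2.png")
crop(0,"pics/scene0.png",170,210,160,120,5,"pics/c3.png")
crop(0,"pics/scene0.png",340,180,130,150,4,"pics/c4.png")
im=cv2.imread("pics/top0.png");hsv=cv2.cvtColor(im,cv2.COLOR_BGR2HSV)
for p in [(410,205),(364,191),(435,249),(500,240),(232,296),(245,285)]: print(p,hsv[p[1],p[0]])
E
```

```text
(410, 205) [ 20  81 211]
(364, 191) [ 19 105 182]
(435, 249) [ 19 107 167]
(500, 240) [ 13 155 158]
(232, 296) [110  46  66]
(245, 285) [110  28  54]
```

View pics/c1.png

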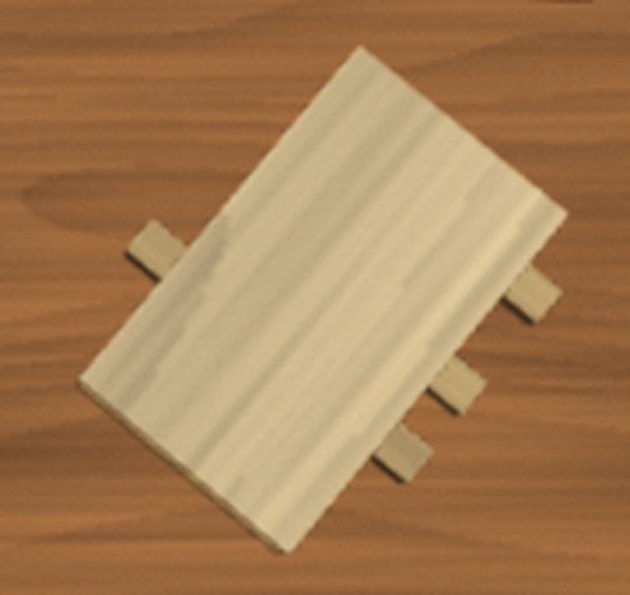

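View pics/c2.png

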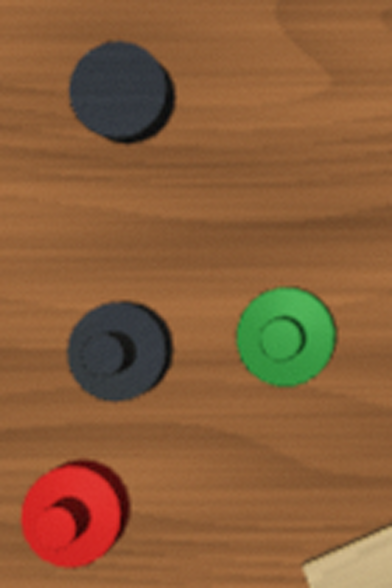

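View pics/c3.png

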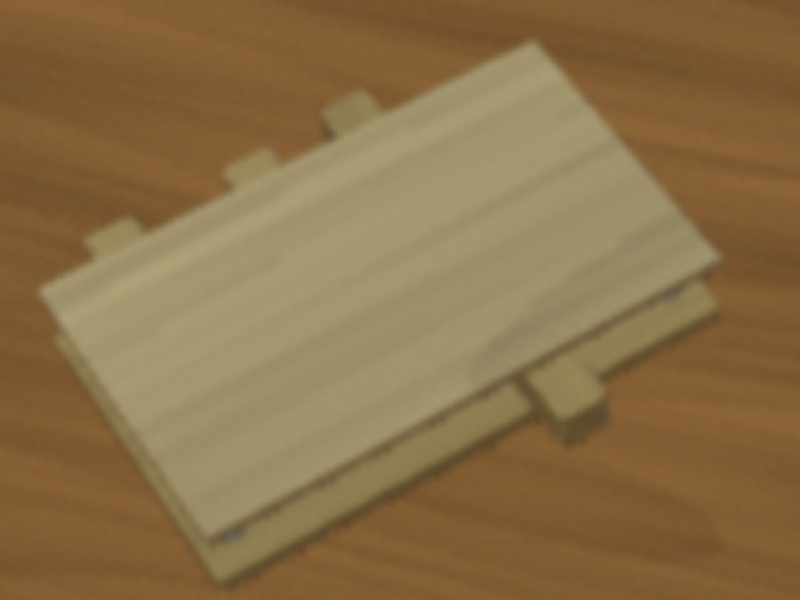

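View pics/c4.png

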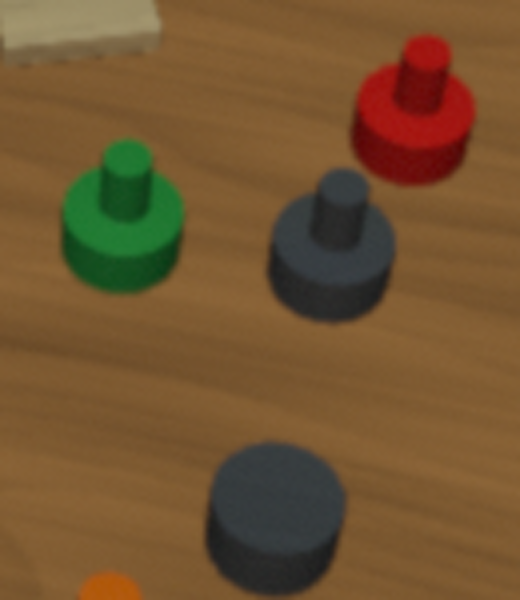

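```bash
python3 - <<'E'
from h import *
f=lambda p,s,o:((np.array(p)+.5)/s-.5+o)
P={"top":[f(p,3.5,(320,120)) for p in [(361,47),(567,213),(289,549),(79,379)]],
"scene":[f(p,5,(170,210)) for p in [(210,540),(42,290),(537,40),(719,258)]]}
for n,c in P.items():
    w=np.array([ray(n,p,.043)[:2] for p in c]); print(n,w.round(4).tolist(),"sides",[np.linalg.norm(w[i]-w[i-1]).round(4) for i in range(4)])
    m=w.mean(0); a=(w[3]+w[2]-w[0]-w[1]);a/=np.linalg.norm(a)
    print(" centre",m,"yaxis",a,np.degrees(np.arctan2(*a[::-1])),"over",m+.035*a)
# strip ends in top view, z~ .034
for nm,p in [("L",(138,238)),("R1",(418,467)),("R2",(473,398)),("R3",(548,307))]: print(nm,ray("top",f(p,3.5,(320,120)),.034)[:2])
for nm,p in [("L",(590,385))]: print(nm,ray("scene",f(p,5,(170,210)),.034)[:2])
print("knob",ray("top",f((102,353),2.8,(190,170)),.074),ray("scene",f((343,188),4,(340,180)),.074))
print("foot",ray("top",f((118,350),2.8,(190,170)),.034),ray("scene",f((334,245),4,(340,180)),.034))
print("green",ray("top",f((282,339),2.8,(190,170)),.074)); print("red",ray("top",f((55,525),2.8,(190,170)),.074))
E
```

```text
top [[0.7217, -0.025], [0.6327, -0.1293], [0.4606, 0.0189], [0.5485, 0.1248]] sides [np.float64(0.229), np.float64(0.1372), np.float64(0.2271), np.float64(0.1375)]
 centre [ 0.59088105 -0.0026473 ] yaxis [-0.75703042  0.65337964] 139.2031006456114 over [0.56438498 0.02022099]
scene [[0.7238, -0.0215], [0.6321, -0.128], [0.4573, 0.0209], [0.5494, 0.1255]] sides [np.float64(0.2281), np.float64(0.1406), np.float64(0.2296), np.float64(0.1393)]
 centre [ 0.59064203 -0.00075208] yaxis [-0.76286531  0.64655744] 139.71745248038485 over [0.56394175 0.02187743]
L [0.62319111 0.0926223 ]
R1 [ 0.50208985 -0.05019986]
R2 [ 0.53760453 -0.07983235]
R3 [ 0.58484569 -0.12054247]
L [0.61514292 0.09175507]
knob [0.43091888 0.32587559 0.074     ] [0.43145293 0.32588213 0.074     ]
foot [0.43070595 0.32410602 0.034     ] [0.43526071 0.32688561 0.034     ]
green [0.43845092 0.21592991 0.074     ]
red [0.32826483 0.35317822 0.074     ]
```

Both views put over_bar at about (0.564, 0.021), and the midpoint of the L–R1 strip agrees. The knob is at about (0.431, 0.326). I'll shut the fingers and move above over_bar.

Emit:
carry_out(series="-54 -46.2 0 0 0 0 1;-54 -46.2 0 0 0 0 1;-54 -46.2 0 0 0 0 1;-54 -46.2 0 0 0 0 1;-54 -46.2 0 0 0 0 1;-54 -46.2 0 0 0 0 1;-54 -46.2 0 0 0 0 1;-54 -46.2 0 0 0 0 1", newtons=30)

```text
clock: 0.9
tcp_pos: [0.3862, 0.2751, 0.231]
tcp_rot: [[-0.968, 0.251, -0.0], [0.251, 0.968, -0.0], [0.0, -0.0, -1.0]]
ft_force: [0.4, 0.9, -0.1]
gripper_width: 0.0
```

Emit:
carry_out(series="-23.6 -20.1 0 0 0 0 1;-23.6 -20.1 0 0 0 0 1;-23.6 -20.1 0 0 0 0 1;-23.6 -20.1 0 0 0 0 1;-23.6 -20.1 12 0 0 0 1;-23.6 -20.1 12 0 0 0 1;-23.6 -20.1 12 0 0 0 1;-23.6 -20.1 12 0 0 0 1")

```text
clock: 1.7
tcp_pos: [0.5613, 0.0207, 0.106]
tcp_rot: [[-0.967, 0.254, -0.009], [0.254, 0.967, -0.0], [0.008, -0.002, -1.0]]
ft_force: [-1.5, -0.3, -0.1]
gripper_width: -0.003
```

Emit:
carry_out(series="0 0 0 0 0 0 1;0 0 0 0 0 0 1;0 0 4 0 0 0 1;0 0 5 0 0 0 1;0 0 5 0 0 0 1;0 0 5 0 0 0 1")

```text
clock: 2.3
tcp_pos: [0.5644, 0.0239, 0.0629]
tcp_rot: [[-0.968, 0.25, 0.002], [0.25, 0.968, -0.0], [-0.002, 0.0, -1.0]]
ft_force: [0.7, 0.0, 0.3]
gripper_width: 0.001
```

```bash
python3 - <<'E'
from h import *
from bench import bot
for n in ("top","scene"): cv2.imwrite(f"pics/{n}1.png",imaging.get_image(n)[:,:,::-1])
crop(0,"pics/top1.png",320,120,180,170,3.5,"pics/d1.png")
crop(0,"pics/scene1.png",170,190,160,140,4,"pics/d2.png")
s=bot.observe();print(s["tcp_pos"],s["ft_force"])
for n in("top","scene"): print(n,proj(n,np.array([.564,.021,.043])),proj(n,s["tcp_pos"]))
E
```

```text
[0.56527558 0.02348504 0.06344294] [-1.32990964 -0.08818777  0.15095738]
top [399.70042633 218.84494492] [400.13609295 216.83286117]
scene [260.8911344 256.3172203] [261.01209764 250.6467415 ]
```

View pics/d2.png

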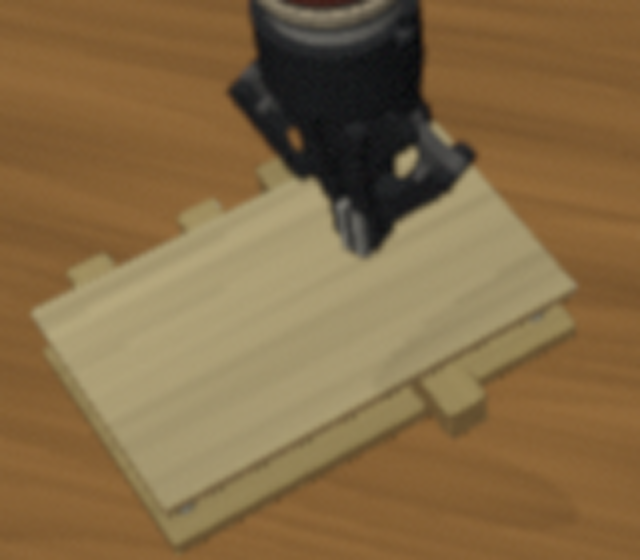

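The scene crop shows the shut fingertips at about (361,250), above the panel on the line between the crossbar ends. Next I press down in small steps.

Emit:
carry_out(series="0.1 0.2 1.2 0 0 0 1;0.1 -0.2 1.7 0 0 0 1;0.1 -0.2 2.0 0 0 0 1;0.1 -0.2 2.15 0 0 0 1;0.1 -0.2 2.15 0 0 0 1")

```text
clock: 2.9
tcp_pos: [0.562, 0.0213, 0.0429]
tcp_rot: [[-0.968, 0.251, -0.003], [0.251, 0.968, 0.0], [0.003, -0.001, -1.0]]
ft_force: [-8.7, 1.0, 21.3]
gripper_width: 0.0
```

Emit:
carry_out(series="0 0 0.1 0 0 0 1;0 0 0.1 0 0 0 1;0 0 0.1 0 0 0 1")

```text
clock: 3.2
tcp_pos: [0.562, 0.0213, 0.0429]
tcp_rot: [[-0.968, 0.251, -0.003], [0.251, 0.968, -0.0], [0.003, -0.001, -1.0]]
ft_force: [-10.8, 0.9, 26.1]
gripper_width: 0.001
```

At 26 N the height stays at 0.0429, so it is firm. I'll hold a moment longer and lift off.

Emit:
carry_out(series="0 0 0.08 0 0 0 1;0 0 0.08 0 0 0 1;0 0 0.08 0 0 0 1;0 0 -1 0 0 0 1;0 0 -5 0 0 0 1;0 0 -10 0 0 0 1;0 0 -12 0 0 0 1;0 0 -12 0 0 0 1")

```text
clock: 4.0
tcp_pos: [0.5657, 0.0209, 0.1634]
tcp_rot: [[-0.968, 0.251, 0.009], [0.251, 0.968, -0.001], [-0.009, 0.001, -1.0]]
ft_force: [0.4, 0.7, -0.4]
gripper_width: 0.005
```

```bash
python3 - <<'E'
from bench import bot
import numpy as np
s=bot.observe();p=s["tcp_pos"];R=s["tcp_rot"];print(p,s["ft_force"],s["q"])
print((R.T@(np.array([.431,.3255,.16])-p)*100).round(2))
E
```

```text
[0.5656657  0.02094758 0.16335256] [ 0.41300771  0.72581439 -0.35354243] [-8.69227279e-02  1.55133963e-01  1.81948486e+00 -8.67526445e-05
  1.15787640e+00 -1.40368714e+00]
[20.69 26.09  0.19]
```

Emit:
carry_out(series="20.7 26.1 0 0 0 0.6 0;20.7 26.1 0 0 0 0.6 0;20.7 26.1 0 0 0 0.6 0;20.7 26.1 0 0 0 0.6 0;20.7 26.1 0 0 0 0.6 0;20.7 26.1 0 0 0 0.6 0;20.7 26.1 0 0 0 0.6 0;20.7 26.1 0 0 0 0.6 0")

```text
clock: 4.8
tcp_pos: [0.4235, 0.3298, 0.1564]
tcp_rot: [[-0.662, 0.75, -0.004], [0.75, 0.662, 0.0], [0.003, -0.003, -1.0]]
ft_force: [-0.1, -0.2, 1.0]
gripper_width: 1.003
```

Emit:
carry_out(series="0 0 0 0 0 0 0;0 0 0 0 0 0 0")

```text
clock: 5.0
tcp_pos: [0.4271, 0.3248, 0.1573]
tcp_rot: [[-0.657, 0.754, -0.002], [0.754, 0.657, -0.002], [-0.0, -0.003, -1.0]]
ft_force: [1.1, 0.2, 0.1]
gripper_width: 1.001
```

```bash
python3 - <<'E'
from bench import bot
from h import *
s=bot.observe();p=s["tcp_pos"];R=s["tcp_rot"];print(p,R.round(3).tolist(),s["ft_force"],s["gripper_width"])
print((R.T@(np.array([.431,.3255,.042])-p)*100).round(2))
for n in ("top","scene"): cv2.imwrite(f"pics/{n}2.png",imaging.get_image(n)[:,:,::-1])
crop(0,"pics/top2.png",330,120,170,170,3.5,"pics/e1.png")
crop(0,"pics/scene2.png",340,140,150,150,4,"pics/e2.png")
E
```

```text
[0.42710387 0.32479888 0.15726259] [[-0.657, 0.754, -0.002], [0.754, 0.657, -0.002], [-0.0, -0.003, -1.0]] [1.06965495 0.18091067 0.06819523] 1.0008059057786367
[-0.2   0.37 11.53]
```

View pics/e2.png

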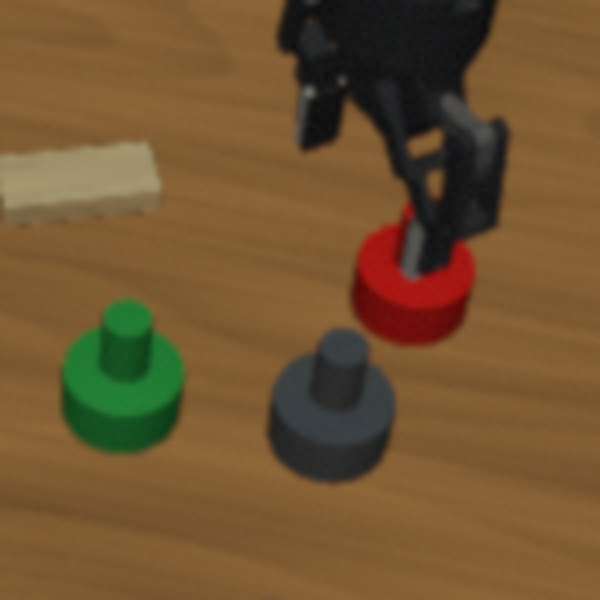

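View pics/e1.png

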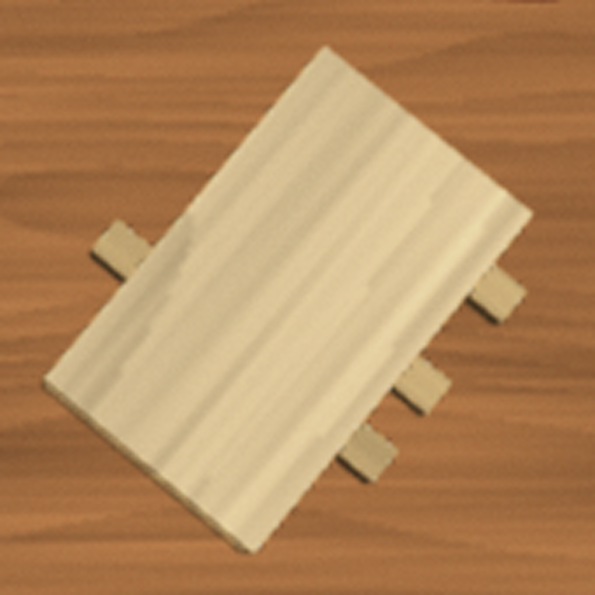

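The panel has not moved. In the scene crop the open fingers straddle the dark knob, clear of the green and red look-alikes. I'll descend and grip.

Emit:
carry_out(series="-0.2 0.35 4 0 0 0 0;-0.2 0.35 8 0 0 0 0;-0.2 0.35 10 0 0 0 0;-0.2 0.35 11.5 0 0 0 0;-0.2 0.35 11.5 0 0 0 0;-0.2 0.35 11.5 0 0 0 0")

```text
clock: 5.7
tcp_pos: [0.4324, 0.3267, 0.0444]
tcp_rot: [[-0.656, 0.755, 0.001], [0.755, 0.656, 0.0], [-0.0, 0.001, -1.0]]
ft_force: [0.5, 0.7, 0.7]
gripper_width: 0.997
```

Emit:
carry_out(series="0 0 0 0 0 0 1;0 0 0 0 0 0 1;0 0 0 0 0 0 1;0 0 0 0 0 0 1;0 0 0 0 0 0 1;0 0 0 0 0 0 1", newtons=60)

```text
clock: 6.3
tcp_pos: [0.4314, 0.3268, 0.0446]
tcp_rot: [[-0.657, 0.754, -0.0], [0.754, 0.657, -0.0], [-0.0, -0.0, -1.0]]
ft_force: [-2.8, -1.7, 4.9]
gripper_width: 0.288
```

Emit:
carry_out(series="0 0 -2 0 0 0 1;0 0 -5 0 0 0 1;0 0 -8 0 0 0 1;0 0 -11 0 0 0 1;0 0 -12 0 0 0 1;0 0 -12 0 0 0 1;0 0 -12 0 0 0 1")

```text
clock: 7.0
tcp_pos: [0.43, 0.3261, 0.1615]
tcp_rot: [[-0.657, 0.754, -0.003], [0.754, 0.657, -0.002], [0.001, -0.004, -1.0]]
ft_force: [-1.0, 0.2, -5.5]
gripper_width: 0.285
```

```bash
python3 - <<'E'
from bench import bot
from h import *
s=bot.observe();p=s["tcp_pos"];R=s["tcp_rot"];print(p,R.round(3).tolist(),s["ft_force"],s["gripper_width"])
print((R.T@(np.array([.564,.021,.165])-p)*100).round(2))
for n in ("top","scene"): cv2.imwrite(f"pics/{n}3.png",imaging.get_image(n)[:,:,::-1])
crop(0,"pics/scene3.png",340,110,150,150,4,"pics/g2.png")
E
```

```text
[0.42999049 0.32608481 0.16153293] [[-0.657, 0.754, -0.003], [0.754, 0.657, -0.002], [0.001, -0.004, -1.0]] [-1.01909114  0.22866222 -5.51211555] 0.28519549262803806
[-31.8   -9.95  -0.33]
```

View pics/g2.png

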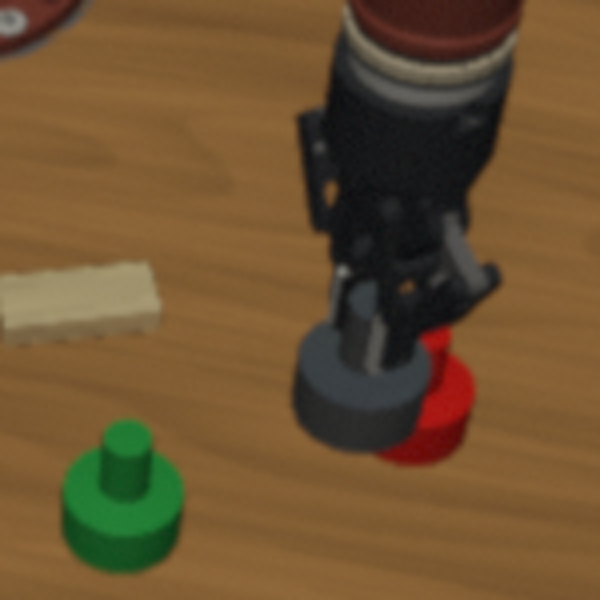

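The weight is held upright, clear of the look-alikes. Carrying it to the panel.

Emit:
carry_out(series="-3 -0.9 0 0 0 0 1;-7 -2.2 0 0 0 0 1;-11 -3.4 0 0 0 0 1;-15 -4.7 0 0 0 0 1;-19 -5.9 0 0 0 0 1;-23 -7.2 0 0 0 0 1;-27 -8.4 0 0 0 0 1;-30 -9.4 0 0 0 0 1")

```text
clock: 7.9
tcp_pos: [0.5574, 0.0365, 0.1617]
tcp_rot: [[-0.656, 0.755, -0.003], [0.755, 0.656, -0.001], [0.001, -0.002, -1.0]]
ft_force: [-0.4, 0.6, -4.2]
gripper_width: 0.285
```

Emit:
carry_out(series="-1 -0.3 0 0 0 0 1;-1.8 -0.5 0 0 0 0 1;-1.8 -0.5 0 0 0 0 1;-1.8 -0.5 0 0 0 0 1;-1.8 -0.5 0 0 0 0 1")

```text
clock: 8.4
tcp_pos: [0.5651, 0.0234, 0.1634]
tcp_rot: [[-0.658, 0.753, -0.001], [0.753, 0.658, 0.001], [0.001, -0.0, -1.0]]
ft_force: [-0.5, 0.7, -6.4]
gripper_width: 0.287
```

```bash
python3 - <<'E'
from bench import bot
from h import *
s=bot.observe();p=s["tcp_pos"];R=s["tcp_rot"];print(p,R.round(3).tolist(),s["ft_force"],s["gripper_width"],s["q"])
print((R.T@(np.array([.5635,.021,.0876])-p)*100).round(2))
E
```

```text
[0.56508475 0.02341916 0.16336845] [[-0.658, 0.753, -0.001], [0.753, 0.658, 0.001], [0.001, -0.0, -1.0]] [-0.53569068  0.68742509 -6.37527635] 0.28747422076202883 [-8.29117651e-02  1.60404671e-01  1.81338635e+00  4.89673633e-04
  1.16888910e+00 -8.01682152e-01]
[-0.09 -0.28  7.58]
```

Emit:
carry_out(series="-0.1 -0.25 2 0 0 0 1;-0.1 -0.25 4 0 0 0 1;-0.1 -0.25 5.5 0 0 0 1;-0.1 -0.25 6.3 0 0 0 1;-0.1 -0.25 6.6 0 0 0 1;-0.1 -0.25 6.6 0 0 0 1;-0.1 -0.25 6.6 0 0 0 1")

```text
clock: 9.1
tcp_pos: [0.5655, 0.0197, 0.0988]
tcp_rot: [[-0.657, 0.754, 0.002], [0.754, 0.657, -0.0], [-0.001, 0.001, -1.0]]
ft_force: [0.0, 0.1, -5.4]
gripper_width: 0.291
```

```bash
python3 - <<'E'
from bench import bot
from h import *
s=bot.observe();p=s["tcp_pos"];R=s["tcp_rot"];print(p,R.round(3).tolist(),s["ft_force"],s["gripper_width"])
for n in ("top","scene"): cv2.imwrite(f"pics/{n}4.png",imaging.get_image(n)[:,:,::-1])
crop(0,"pics/scene4.png",170,170,160,150,4,"pics/i2.png")
E
```

```text
[0.56551037 0.01973498 0.09880477] [[-0.657, 0.754, 0.002], [0.754, 0.657, -0.0], [-0.001, 0.001, -1.0]] [ 0.02006525  0.14953603 -5.44294874] 0.2912144825092214
```

View pics/i2.png

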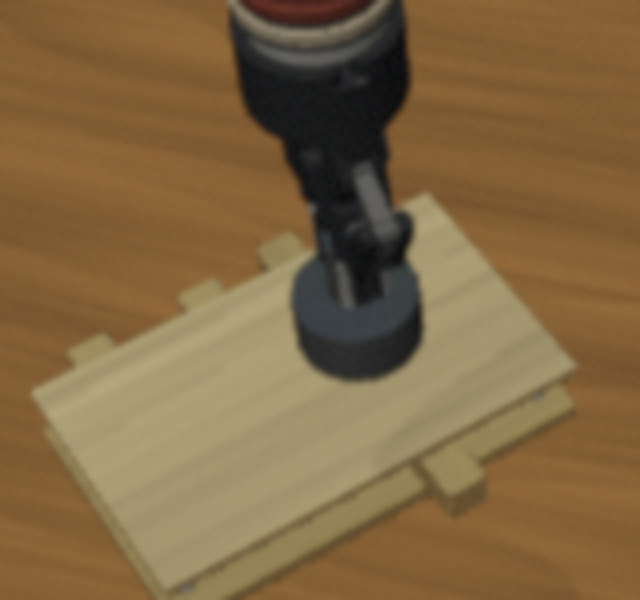

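The weight hangs about 1 cm above the panel, centred between the crossbar ends. Lowering it gently.

Emit:
carry_out(series="0.1 0 0.3 0 0 0 1;0.1 0 0.6 0 0 0 1;0.1 0 0.8 0 0 0 1;0.1 0 1.0 0 0 0 1;0.1 0 1.0 0 0 0 1;0.1 0 1.0 0 0 0 1")

```text
clock: 9.8
tcp_pos: [0.5639, 0.0205, 0.0877]
tcp_rot: [[-0.657, 0.754, 0.0], [0.754, 0.657, 0.0], [0.0, 0.0, -1.0]]
ft_force: [0.6, 0.0, -5.3]
gripper_width: 0.291
```

Emit:
carry_out(series="0 0 0.05 0 0 0 1;0 0 0.1 0 0 0 1;0 0 0.15 0 0 0 1;0 0 0.15 0 0 0 1")

```text
clock: 10.2
tcp_pos: [0.5642, 0.0203, 0.0876]
tcp_rot: [[-0.657, 0.754, 0.0], [0.754, 0.657, -0.0], [-0.001, -0.0, -1.0]]
ft_force: [-3.8, -1.9, 6.5]
gripper_width: 0.294
```

The weight is standing on the panel. Easing off and opening.

Emit:
carry_out(series="0 0 -0.08 0 0 0 1;0 0 -0.08 0 0 0 0.6;0 0 -0.08 0 0 0 0.3;0 0 -0.08 0 0 0 0;0 0 -0.08 0 0 0 0;0 0 -0.08 0 0 0 0;0 0 -0.08 0 0 0 0;0 0 -0.08 0 0 0 0")

```text
clock: 11.0
tcp_pos: [0.5639, 0.0205, 0.0871]
tcp_rot: [[-0.657, 0.754, 0.0], [0.754, 0.657, 0.0], [-0.0, 0.0, -1.0]]
ft_force: [0.2, -0.4, -0.0]
gripper_width: 1.002
```

Emit:
carry_out(series="0 0 -2 0 0 0 0;0 0 -5 0 0 0 0;0 0 -9 0 0 0 0;0 0 -13 0 0 0 0;-0 0 -16 0 0 0 0;0 0 -16 0 0 0 0")

```text
clock: 11.6
tcp_pos: [0.5676, 0.0202, 0.2538]
tcp_rot: [[-0.657, 0.754, 0.012], [0.754, 0.657, -0.001], [-0.009, 0.008, -1.0]]
ft_force: [-0.2, -0.2, 1.0]
gripper_width: 1.002
```

```bash
python3 - <<'E'
from bench import bot
from h import *
s=bot.observe();print(s["clock"],s["tcp_pos"],s["ft_force"],s["gripper_width"])
for n in ("top","scene"): cv2.imwrite(f"pics/{n}5.png",imaging.get_image(n)[:,:,::-1])
crop(0,"pics/scene5.png",170,190,160,150,4,"pics/k2.png")
for z in (.117,): print(proj("scene",np.array([.564,.021,z])))
E
```

```text
11.6 [0.56761974 0.02020338 0.25382272] [-0.15482109 -0.16986835  1.02205712] 1.0023349655722227
[257.62036922 232.28126349]
```

View pics/k2.png

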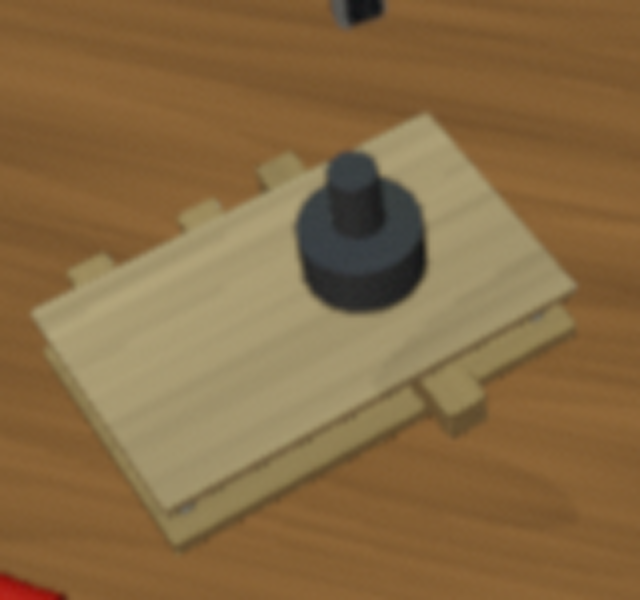

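View pics/scene5.png

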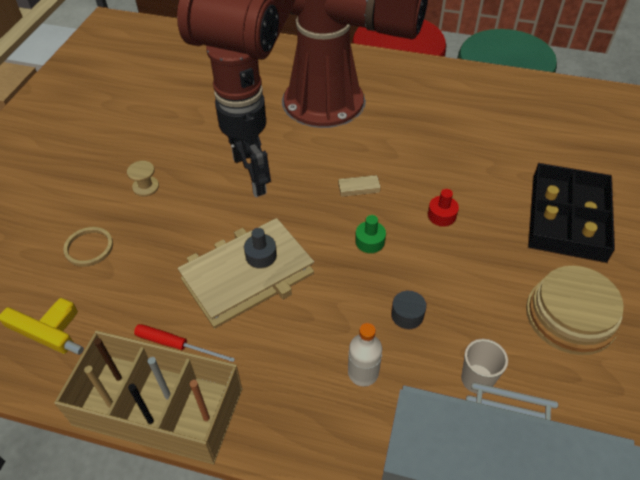

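The weight stands upright with its whole foot on the panel. Its knob top is at pixel (258,232), against a predicted (257.6,232.3). The bottle is still upright at (365,358). I'll let the arm settle and hand in.

Emit:
carry_out(series="0 0 0 0 0 0 0;0 0 0 0 0 0 0;0 0 0 0 0 0 0")

```text
clock: 12.0
tcp_pos: [0.5629, 0.0206, 0.2452]
tcp_rot: [[-0.657, 0.754, -0.003], [0.754, 0.657, 0.0], [0.002, -0.002, -1.0]]
ft_force: [0.6, -0.2, 0.7]
gripper_width: 0.998
```

```bash
python3 -c "
from bench import workorder
print(workorder.close_job())"
```

```text
the job is handed in; nothing more can be done
None
```

The job is done and handed in at about 12 s. I pressed the panel over the hidden crossbar with shut fingers, lifted off, then stood the knobbed steel weight on that spot and let go.

- **Press:** I pressed at (0.562, 0.021) with a measured downward force of 21 to 26 N. The fingertip height stayed at 42.9 mm, so the panel was firm there. There was also a sideways force of about 10 N during the press.
- **Placing:** The last pictures show the weight upright with its whole foot on the panel. Its knob top was within about half a pixel of where it should appear for a weight centred over the crossbar.
- **Surroundings:** The bottle and the look-alikes stand where they were. The gripper is open and about 13 cm above the knob, touching nothing.
- **Disagreement between measurements:** The two cameras differed by about 2 mm on the crossbar's middle, which is within their calibration. No check failed.

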